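# Clip a plywood strip into the work board

## Robot

A 6-joint arm with a two-finger parallel gripper is mounted at the origin on the work surface. World frame = base frame: x ahead of the robot, y to its left, z up, the work surface at z = 0. Lengths are in m, angles in rad, forces in N, time in s.
With the tool pointing down it reaches from about 0.15 to 0.775 m from the base axis. Payload 6.1 kg.
Tool frame: the origin (TCP) lies midway between the tips of the shut fingers; the grasp point (between the pads) lies 19 mm behind it; z points along the fingers, x is the direction in which the jaws open and shut, and the axes are right-handed (so a half turn about z gives the same grasp; the last joint's range is limited). The gripper opens to 85 mm and grips with 20 to 120 N. Pads are 22 mm wide; open, the fingers measure 114 mm over their backs; the gripper's body (76 mm by 85 mm) begins 54 mm behind the grasp point. The pads swing forward as they close: fully open they stand 13 mm farther back than shut.
Start: joints at [-1.167, 0.126, -0.04, 1.405, 0, 1.571], TCP at [0.206, -0.483, 0.231] pointing down, gripper open.
Joint ranges: [-2.72, 2.72], [-0.95, 1.95], [-1.27, 1.35], [-1.78, 2.02], [-1.46, 1.47], [-3.14, 3.14]. Speed limits (rad/s): [2.39, 2.39, 3.01, 3.14, 3.14, 3.14].

## Interface

Orientations are given as a unit quaternion [w, x, y, z].
In Python, from station import manip, optics, order gives the robot as it stands.
- The arm moves only by the tool move_arm, never from a script. Its argument "rows" is a list of rows, each a list of 4 numbers: the shift along the tool's x, y, z in cm, then the turn about the tool's z in rad. In form: [[tx, ty, tz, roll], ...]. A call has 1 to 12 rows; each row shifts and turns the commanded pose from where the row before left it, along the tool's axes as they then stand; what a row does not reach is not made up. A row lasts 1/8 s, in which the tool goes at most 62.5 mm and 10.7 degrees, less where a joint would pass 70% of its speed; a pose out of reach is approached as far as the arm can. A call with a gripper value outside its range is refused whole. "hand" is the opening, from 0 (shut) to 1 (fully open), set as the call begins (left out, the last holds). The fingers move at their own pace and stop on an object; the grip force is fixed at half the most. Time passes only in rows, so rows that do not move let the fingers close. It gives the time, the measured TCP pose, the force and the opening at its end, in the units of the state.
- manip.get_state(): the state, without advancing time (a new reading comes with each control period).
- optics.read_camera(name): name is "scene" or "side" or "wrist"; returns the picture (384x512x3 uint8, red, green, blue); there is no depth.
- optics.get_calibration(name): a dict with "fx", "fy", "cx", "cy" (pixels), "dist" ([k1, k2, p1, p2, k3] as OpenCV has them; the pictures are not rectified), "camera_from_world" (4x4, takes a point from world to camera coordinates); the wrist camera has in their place "T_tool_cam" (4x4, takes a point from camera to tool coordinates, whose origin is the TCP and whose axes are the tool frame's). Camera axes: x right, y down, z forward; pixel columns grow to the right and rows downward; lengths in m; the calibration is good to about 2 mm. A picture is of the moment at which its call begins: read the wrist's pose just before it. get_calibration takes no time and is no camera call.
- order.job_done(): hands the job in, once; it reports no verdict.
The state is a dict: "clock": time; "q": joint angles; "joint_vel": joint speeds; "joint_efforts": joint torques, N m; "position": TCP position; "tcp_rot": TCP orientation; "force": force on the tool from outside, world axes, zero at the start; "wrist_torque": the same for the moment, N m; "finger_gap": finger opening in m.
Only numpy, scipy, OpenCV 4.12 (cv2) and the standard library are available. Lean on these libraries where they do the work, as an engineer would, in place of code of your own. Each camera call takes 0.05 s, during which the arm holds its last target.

## Task

Clamp the loose plywood strip in the work board for marking out: hold the thumb tab of the board's sprung steel clip down with one fingertip and, while it is held, push the strip in under the clip with the other until its long edge is home and square against the stop inside. Then let the clip close on the strip, at about the middle of its length, and take the hand away. The strip only slides flat on the board, never lifted, and everything else stays where it lies.

Things in the scene. Friction and masses are not known exactly. Their poses are not given: they have to be found in the camera images.
- board: Brown wooden work board, 320 x 200 mm, lying flat and immovable on the table; its top is 21 mm above the table. Origin: centre of its underside. x runs along its length from the clip end towards the free end, y across it, z up. The clip sits at the -x end, centred across the width. A flat pencil and an eraser lie at the +x end.
- clip_pin (a point): Point on the board's top surface (21 mm above the table) under the middle of the clip's hinge pin; axes as the board's. The pin is 10 mm, the shut clip's top plate 15 mm above it. Along the board's x from here: stop face at +9 mm, shut lip from +21 to +25 mm, thumb tab from -14 to -38 mm (nothing else of the clip lies there).
- stop (a point): Middle of the foot of the stop's face, on the board's top: the steel base of the clip is folded up there, 8.5 mm high and 78 mm wide across y, facing the board's +x. Axes as the board's.
- clip_lip (a point): Middle of the underside of the clip's rolled front lip, 71 mm wide along y (it moves with the clip). Shut, it touches the board; with the tab fully down it is about 15 mm above the board. Shut, it cannot be forced open by pushing the strip against it.
- clip (a joint): Opening of the steel clip about its hinge pin, rad. 0 = shut, tab raised; 0.6 = tab fully down on its limit, lip 15 mm up. The 9 mm strip passes under the lip above about 0.4. A spring shuts it: 2 to 3 N on the tab starts it, 8 to 9 N holds it fully down; let go, it snaps shut. Shut on the strip it reads about 0.37.
- clip_tab (a point): Middle of the thumb tab's upper face (moves with the clip): a plain steel plate 24 mm long (board x), 65 mm wide. Shut, it slopes from 12 mm above the board at its inner end up to 25 mm at its outer end; fully down it lies level with its top 3.5 mm above the board, from -14 to -38 mm of clip_pin.
- strip_mid (a point): Centre (half-way up) of the loose strip of pale birch plywood: 30 mm wide (its x), 110 mm long (its y), 9 mm thick, about 30 g. It lies flat on the board in front of the clip's lip, its long edges roughly across the board. Home against the stop its centre is 24 mm from clip_pin along the board's x.
- pencil: Flat green carpenter's pencil, 13 x 170 x 7 mm, on the free end of the board, along the board's y; origin under its centre. Leave it alone.
- eraser: White eraser, 22 x 45 x 13 mm, on the free end of the board; origin under its centre. Leave it alone.
- glue: White glue bottle, 54 mm across, 140 mm tall, on the table beyond the board's free end; origin under its centre. Leave it alone.
- pot: Yellow paint pot with a white lid, 68 mm across, 75 mm tall, on the table beyond the board's free end; origin under its centre. Leave it alone.
- hammer: Hammer, 270 mm long, lying beside the board on its -y side; origin under its middle. Leave it alone.
- offcut: Square offcut of pale plywood, 60 x 60 x 9 mm, on the table past the clip end of the board; origin under its centre. Leave it alone.
- slice: Round slice of a branch with bark, 92 mm across, 18 mm high, on the table past the clip end of the board; origin under its centre. Leave it alone.
- brush: Paint brush, 190 mm long, lying on the table beside the board on its +y side; origin under its middle. Leave it alone.
Mind the look-alikes: they are no part of the job. Leave any green or yellow look-alike of the part that bears strip_mid alone.

How it is judged:
By the outcome, as a careful person would: the job done as asked, in the order asked, and still so for the second after the job is handed in, with the robot touching nothing.
It also fails if it takes over 51 s, if anything falls off the work surface, if the arm or the gripper's body presses on something with over 40 N, if the wrist force passes 120 N, or if a joint passes its speed limit or range.

## Working session

There is one attempt and no reset: what is moved stays moved. The work goes in short steps, Python scripts to look and compute and a tool call to move; the robot and the scene stay as the last step left them, time stands still between calls to the robot, and variables do not carry over. Pictures are saved under pics/ and viewed, and the job is handed in when it is done.

Besides the shell and the picture viewer there is one more tool, called after "Request:" as name(argument=value, ...) on one line, values as JSON. move_arm: Moves the arm, as the interface text tells. Its arguments: {"type":"object","properties":{"rows":{"type":"array","items":{"type":"array","items":{"type":"number"}}},"hand":{"type":"number"}},"required":["rows"]}

```bash
ls; mkdir -p pics; python3 - <<'E'
from station import manip, optics, order
import cv2
print(manip.get_state())
for n in ["scene","side","wrist"]:
    im=optics.read_camera(n); cv2.imwrite(f"pics/a_{n}.png",im[:,:,::-1]); c=optics.get_calibration(n); print(n,c)
E
```

```text
pics
{'clock': 0.0, 'q': array([-1.16701032e+00,  1.26381341e-01, -4.05792225e-02,  1.40540389e+00,
       -2.09946588e-05,  1.57079146e+00]), 'joint_vel': array([-9.57126134e-04, -1.98866025e-04,  3.31836682e-04,  3.67453087e-05,
       -9.33351676e-04, -5.65388647e-04]), 'joint_efforts': array([ 7.17951152e-04, -4.35915720e+01,  3.52921665e+01,  1.72621576e-02,
       -9.90880994e-05, -4.81356523e-06]), 'position': array([ 0.20611218, -0.48241679,  0.23054094]), 'tcp_rot': array([-4.23223110e-04,  8.34537691e-01, -5.50950294e-01, -6.60112432e-04]), 'force': array([ 0.25944168,  0.76096646, -0.17600403]), 'wrist_torque': array([ 0.05006447, -0.03905194, -0.05803746]), 'finger_gap': 0.08548255209651802}
scene {'fx': 436.81447786429163, 'fy': 436.81447786429163, 'cx': 262.36223991381286, 'cy': 188.248740473218, 'dist': array([-0.04861793,  0.        ,  0.        ,  0.        ,  0.        ]), 'camera_from_world': array([[-0.47039529,  0.88240075,  0.00985806,  0.1904758 ],
       [ 0.58002482,  0.31758346, -0.75014129, -0.2860773 ],
       [-0.665056  , -0.34714501, -0.6612041 ,  1.332
[... 365 characters left out ...]
2, -0.62199629,  0.1918983 ],
       [ 0.13280173,  0.60792331, -0.78281093,  0.97092855],
       [ 0.        ,  0.        ,  0.        ,  1.        ]])}
wrist {'fx': 302.7457535239347, 'fy': 302.7457535239347, 'cx': 249.30279089796574, 'cy': 192.49139284544307, 'dist': array([-0.07750354,  0.        ,  0.        ,  0.        ,  0.        ]), 'T_tool_cam': array([[ 9.99999996e-01, -7.86401912e-05, -5.17038407e-05,
        -4.27306096e-04],
       [ 9.04803852e-05,  9.54503760e-01,  2.98198866e-01,
        -7.53873550e-02],
       [ 2.59010946e-05, -2.98198869e-01,  9.54503763e-01,
        -1.42308200e-01],
       [ 0.00000000e+00,  0.00000000e+00,  0.00000000e+00,
         1.00000000e+00]])}
```

View pics/a_scene.png

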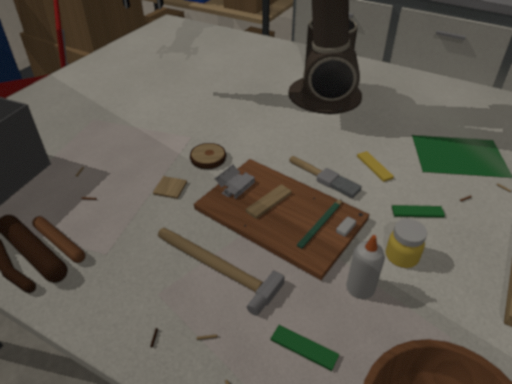

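View pics/a_side.png

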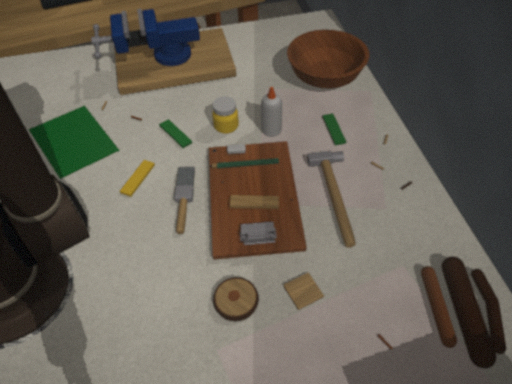

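View pics/a_wrist.png

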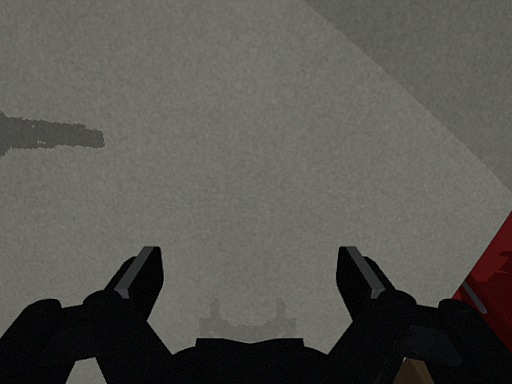

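```bash
cat > h.py <<'E'
import numpy as np, cv2
from station import manip, optics, order
from scipy.spatial.transform import Rotation as R
def cal(n,st=None):
    c=optics.get_calibration(n); K=np.array([[c['fx'],0,c['cx']],[0,c['fy'],c['cy']],[0,0,1.]])
    if 'camera_from_world' in c: M=c['camera_from_world']
    else:
        st=st or manip.get_state(); T=np.eye(4); w,x,y,z=st['tcp_rot']; T[:3,:3]=R.from_quat([x,y,z,w]).as_matrix(); T[:3,3]=st['position']
        M=np.linalg.inv(T@c['T_tool_cam'])
    return K,c['dist'],M
def topt(n,px,z,st=None):
    K,d,M=cal(n,st); u=cv2.undistortPoints(np.array(px,float).reshape(-1,1,2),K,d).reshape(-1,2)
    r=np.c_[u,np.ones(len(u))]@M[:3,:3]; o=-M[:3,:3].T@M[:3,3]
    return o+r*((np.asarray(z)-o[2])/r[:,2])[:,None]
def proj(n,P,st=None):
    K,d,M=cal(n,st); return cv2.projectPoints(np.array(P,float).reshape(-1,1,3),cv2.Rodrigues(M[:3,:3])[0],M[:3,3],K,d)[0].reshape(-1,2)
def crop(src,x0,y0,w,h,k,out):
    im=cv2.imread(src)[y0:y0+h,x0:x0+w]; cv2.imwrite(out,cv2.resize(im,None,fx=k,fy=k,interpolation=cv2.INTER_CUBIC))
E
python3 -c "
from h import *
crop('pics/a_scene.png',185,150,190,130,4,'pics/a_scene_c.png')
crop('pics/a_side.png',195,130,120,140,4,'pics/a_side_c.png')"
```

```text
(no output)
```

View pics/a_scene_c.png

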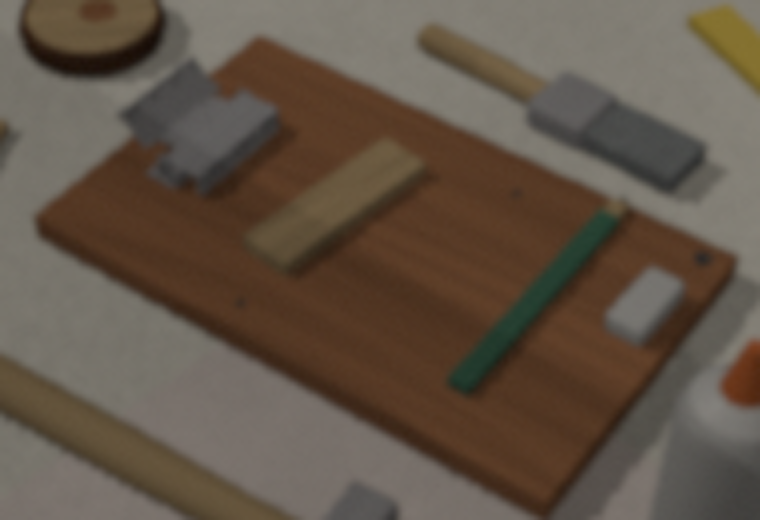

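View pics/a_side_c.png

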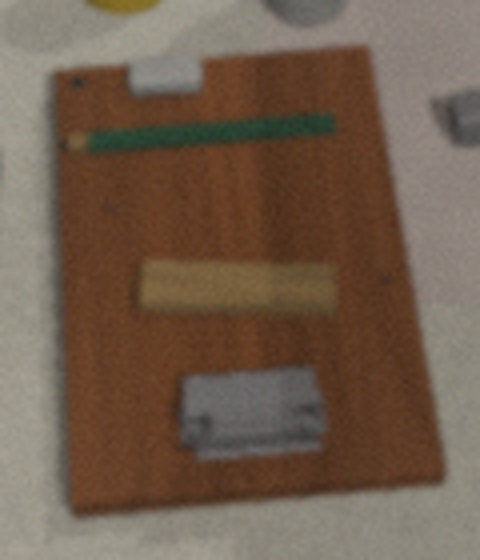

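```bash
python3 - <<'E'
from h import *
f=lambda n,p,z,o:(topt(n,np.array(p)/4+np.array(o),z)*1000).round(1)[:,:2]
bs=f('scene',[(262,40),(40,222),(547,505),(733,260)],.021,(185,150));print(bs)
bd=f('side',[(72,508),(443,478),(370,48),(55,72)],.021,(195,130));print(bd)
for b in(bs,bd):
    c=b.mean(0); ex=(b[2]+b[3]-b[0]-b[1])/2; print('c',c,np.linalg.norm(ex),np.linalg.norm((b[1]+b[2]-b[0]-b[3])/2),'ang',np.degrees(np.arctan2(ex[1],ex[0])))
ss=f('scene',[(388,140),(248,236),(285,268),(425,165)],.030,(185,150));print(ss)
sd=f('side',[(140,305),(338,306),(338,265),(142,260)],.030,(195,130));print(sd)
for b in(ss,sd):
    c=b.mean(0); ex=(b[2]+b[3]-b[0]-b[1])/2; ey=(b[1]+b[2]-b[0]-b[3])/2; print('strip c',c,np.linalg.norm(ex),np.linalg.norm(ey),'ang from ey',np.degrees(np.arctan2(ey[1],ey[0])))
# clip: top plate front corners (lip?) 
print(f('scene',[(280,108),(205,190)],.030,(185,150)), f('side',[(185,375),(320,370)],.03,(195,130)))
E
```

```text
[[417.4 -25.9]
 [612.4 -52.3]
 [656.3 256.4]
 [462.6 282.2]]
[[413.6 -34.6]
 [606.9 -64.7]
 [656.3 252.8]
 [459.1 282.4]]
c [537.175 115.1  ] 311.6011272444308 196.09470288613093 ang 81.7801841288013
c [533.975 108.975] 320.7788412598313 197.51856874734577 ang 81.49352217847446
[[472.9  85.3]
 [576.6  54.9]
 [587.9  83. ]
 [481.9 112.2]]
[[473.7  81. ]
 [581.2  52.7]
 [588.8  81.1]
 [481.2 112.6]]
strip c [529.825  83.85 ] 29.313350200889687 109.00258024468964 ang from ey -15.865973914788352
strip c [531.225  81.85 ] 30.935457003251123 111.62890530682452 ang from ey -15.536474620222512
[[477.5  19.5]
 [556.8  17.2]] [[488.1  27.7]
 [560.2  12.7]]
```

Request:
move_arm(rows=[[-2.95,-4.4,0.25,0],[-2.95,-4.4,0.25,0],[-2.95,-4.4,0.25,0],[-2.95,-4.4,0.25,0],[-2.95,-4.4,0.25,0],[-2.95,-4.4,0.25,0],[-2.95,-4.4,0.25,0],[-2.95,-4.4,0.25,0],[-2.95,-4.4,0.25,0],[-2.95,-4.4,0.25,0],[-2.95,-4.4,0.25,0],[-2.95,-4.4,0.25,0]])

```text
clock: 1.65
position: [0.5534, 0.0519, 0.201]
tcp_rot: [0.0, 0.835, -0.551, -0.0]
force: [0.3, -0.5, 0.1]
finger_gap: 0.0854
```

Request:
move_arm(rows=[[0,0,0,-0.186],[0,0,0,-0.186],[0,0,0,-0.186],[0,0,0,-0.186],[0,0,0,-0.186],[0,0,0,-0.186],[0,0,0,-0.186],[0,0,0,-0.186],[0,0,0,-0.186],[0,0,0,-0.186],[0,0,0,-0.186],[0,0,0,-0.186]])

```text
clock: 3.15
position: [0.5525, 0.0502, 0.2009]
tcp_rot: [-0.0, 0.86, 0.51, -0.0]
force: [-0.1, -0.3, 0.7]
finger_gap: 0.0854
```

Request:
move_arm(rows=[[0,0,0,-0.179],[0,0,0,-0.179],[0,0,0,0],[0,0,0,0]])

```text
clock: 3.65
position: [0.5526, 0.0502, 0.2011]
tcp_rot: [-0.0, 0.758, 0.652, -0.0]
force: [1.1, -0.1, 0.4]
finger_gap: 0.0854
```

```bash
python3 - <<'E'
from h import *
st=manip.get_state(); im=optics.read_camera('wrist'); cv2.imwrite('pics/b.png',im[:,:,::-1])
import pickle; pickle.dump(st,open('b.pkl','wb'))
print(st['clock'],st['position'],st['q'],st['tcp_rot'],st['force'])
E
python3 -c "
from h import *
crop('pics/b.png',100,60,330,240,2.4,'pics/b_c.png')"
```

```text
3.65 [0.55261877 0.0502273  0.20110849] [ 9.06145608e-02  1.84058315e-01 -3.67991192e-02  1.35035055e+00
  4.88092963e-05  2.41334008e-01] [-1.39368314e-04  7.58336806e-01  6.51862904e-01 -1.53420677e-04] [ 1.06567715 -0.14292583  0.38500557]
```

View pics/b.png

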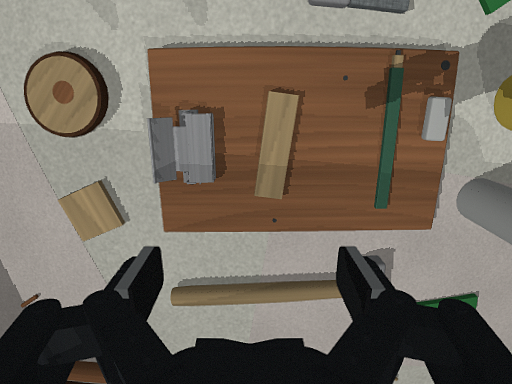

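View pics/b_c.png

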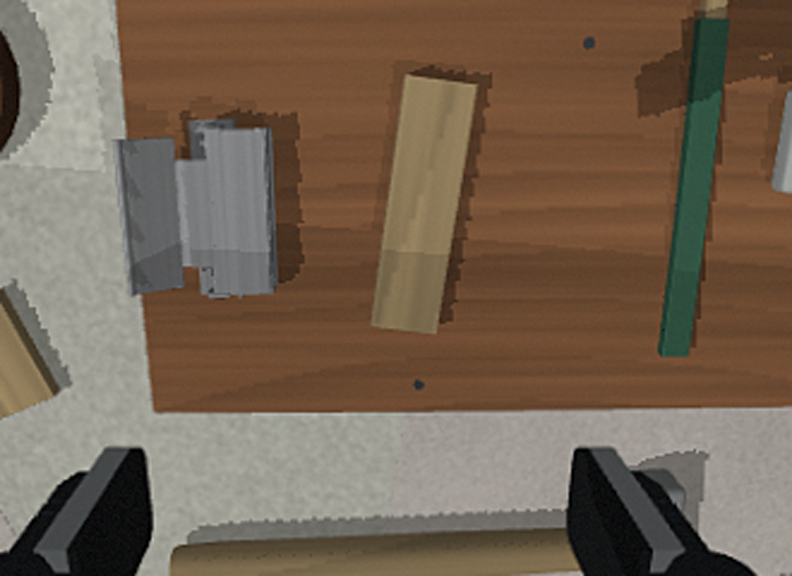

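```bash
python3 - <<'E'
from h import *
import pickle; st=pickle.load(open('b.pkl','rb'))
W=lambda p,z:(topt('wrist',np.array(p,float),z,st)*1000)[:,:2]
C=lambda p,z:W(np.array(p)/2.4+np.array([100,60]),z)
b=W([(148.5,49),(164,231.5),(432,228.5),(458.5,52)],.021);print(b.round(1))
ex=(b[2]+b[3]-b[0]-b[1])/2; ey=(b[1]+b[2]-b[0]-b[3])/2
a=np.arctan2(ex[1],ex[0]);print('board c',b.mean(0),np.linalg.norm(ex),np.linalg.norm(ey),np.degrees(a),np.degrees(np.arctan2(ey[1],ey[0]))+90)
s=C([(407,74),(372,325),(437,333),(477,84)],.030)
sx=(s[2]+s[3]-s[0]-s[1])/2; sy=(s[1]+s[2]-s[0]-s[3])/2
print('strip c',s.mean(0),np.linalg.norm(sx),np.linalg.norm(sy),np.degrees(np.arctan2(sy[1],sy[0]))+90)
t=C([(116,140),(132,295)],.046); print('tab outer',t,np.linalg.norm(t[1]-t[0]))
ti=C([(174,139),(184,288)],.033); print('tab inner',ti,np.linalg.norm(ti[1]-ti[0]))
l=C([(272,128),(275,293)],.026); print('lip front',l,np.linalg.norm(l[1]-l[0]))
X=np.array([np.cos(a),np.sin(a)]);Y=np.array([-X[1],X[0]])
B=b.mean(0)
for n,p in(('strip',s.mean(0)),('tabo',t.mean(0)),('tabi',ti.mean(0)),('lip',l.mean(0)),*[('sc',q) for q in s]):
    print(n,'board coords',((p-B)@X).round(1),((p-B)@Y).round(1))
E
```

```text
[[412.9 -30.1]
 [608.3 -59.4]
 [653.5 256.2]
 [458.5 282.3]]
board c [533.29024789 112.24799216] 317.29306884856703 197.17259966111692 81.76474946834858 81.93214062246027
strip c [528.75295011  81.93618056] 29.620886376095402 109.63948033795634 74.22137458360496
tab outer [[479.12280168 -37.56993158]
 [543.4638352  -46.42113993]] 64.94699749854463
tab inner [[482.83506879 -17.44115159]
 [546.80879654 -27.24006715]] 64.71983149611182
lip front [[485.09369     23.25543757]
 [556.9843607   11.288909  ]] 72.8798074869067
strip board coords -30.6 0.1
tabo board coords -155.8 -0.3
tabi board coords -135.8 -1.0
lip board coords -95.8 -1.5
sc board coords -38.0 56.5
sc board coords -52.6 -52.2
sc board coords -23.0 -56.2
sc board coords -8.9 52.5
```

Request:
move_arm(hand=0.62, rows=[[0.94,-0.93,4.0,0],[0.94,-0.93,4.0,0],[0.94,-0.93,4.0,0],[0,0,0,0.125],[0,0,0,0],[0,0,0,0]])

```text
clock: 4.45
position: [0.5299, 0.0822, 0.0819]
tcp_rot: [0.0, 0.796, 0.605, 0.001]
force: [0.3, -0.7, -0.3]
finger_gap: 0.053
```

```bash
python3 - <<'E'
from h import *
st=manip.get_state(); im=optics.read_camera('wrist'); cv2.imwrite('pics/c.png',im[:,:,::-1])
w,x,y,z=st['tcp_rot'];X=R.from_quat([x,y,z,w]).as_matrix();print(st['position'],X[:,0],X[:,1],st['finger_gap'])
d=np.array([.5293,.0822,.0235])-st['position'];print(X.T@d*100)
E
```

```text
[0.52987807 0.0822336  0.08193257] [2.68327289e-01 9.63327684e-01 4.89738614e-04] [ 0.96332704 -0.26832768  0.00112633] 0.05299350688026681
[-0.02160943 -0.06136693  5.84318123]
```

View pics/c.png

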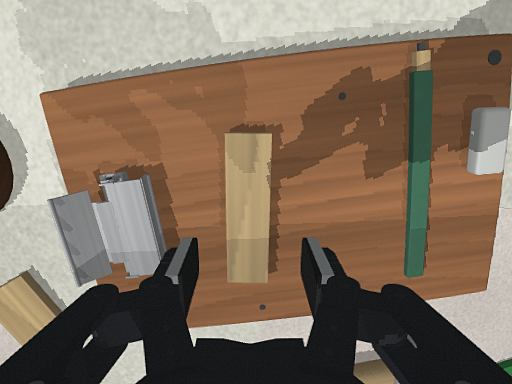

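Request:
move_arm(rows=[[0,-0.03,2.4,0],[0,-0.03,2.4,0],[0,0,1.0,0],[0,0,0,0]])

```text
clock: 5.0
position: [0.5286, 0.0823, 0.0232]
tcp_rot: [-0.0, 0.797, 0.604, -0.0]
force: [0.5, 0.6, 0.7]
finger_gap: 0.0531
```

```bash
python3 - <<'E'
from h import *
st=manip.get_state(); im=optics.read_camera('side'); cv2.imwrite('pics/d.png',im[:,:,::-1])
im=optics.read_camera('scene'); cv2.imwrite('pics/d2.png',im[:,:,::-1])
crop('pics/d.png',195,130,120,140,4,'pics/d_c.png');crop('pics/d2.png',205,140,130,110,5,'pics/d2_c.png')
print(st['position'],st['force'])
E
```

```text
[0.52857902 0.08225712 0.02320416] [0.50845052 0.57015126 0.6658892 ]
```

View pics/d_c.png

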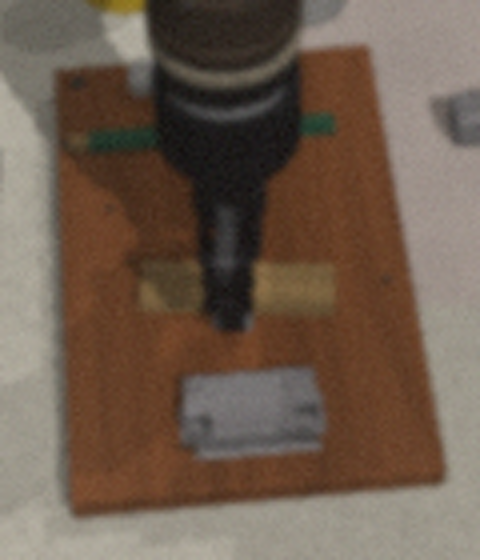

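View pics/d2_c.png

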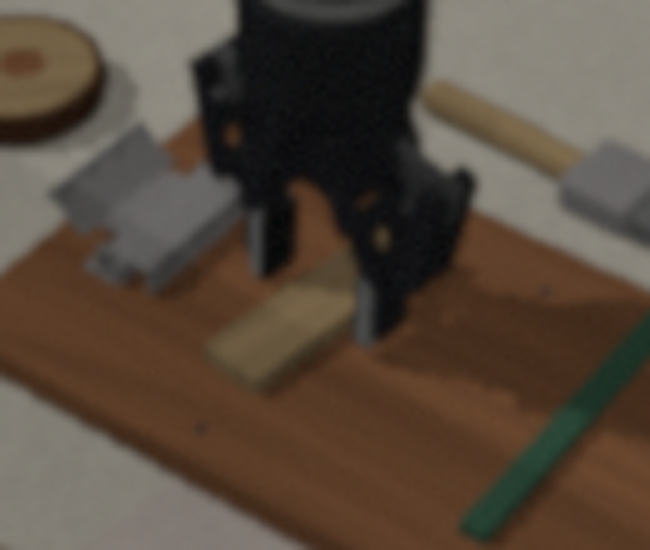

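Request:
move_arm(hand=0.3, rows=[[0,0,0,0],[0,0,0,0],[0,0,0,0],[0,0,0,0]])

```text
clock: 5.6
position: [0.5295, 0.0825, 0.0246]
tcp_rot: [0.001, 0.797, 0.604, 0.001]
force: [-0.6, -0.7, 6.1]
finger_gap: 0.0277
```

Request:
move_arm(rows=[[0,0,0,-0.065],[0,0,0,-0.065],[0,0,0,0],[0,0,0,0]])

```text
clock: 6.1
position: [0.5298, 0.0825, 0.0246]
tcp_rot: [0.001, 0.756, 0.655, 0.001]
force: [-0.9, 0.1, 4.8]
finger_gap: 0.028
```

```bash
python3 - <<'E'
from h import *
st=manip.get_state(); im=optics.read_camera('wrist'); cv2.imwrite('pics/e.png',im[:,:,::-1])
w,x,y,z=st['tcp_rot'];X=R.from_quat([x,y,z,w]).as_matrix();print(st['position'],X[:,0],np.degrees(np.arctan2(X[1,0],X[0,0])),st['finger_gap'],st['force'])
# pin in world from board c (avg) and -121 along x, y -0.5
a=np.radians(81.75);bx=np.array([np.cos(a),np.sin(a)]);by=np.array([-bx[1],bx[0]])
pin=np.array([533.5,112])+bx*-121+by*-0.7;print('pin',pin)
p=st['position'][:2]*1000;print('tool rel pin',(p-pin)@bx,(p-pin)@by)
E
```

```text
[0.52976669 0.08253717 0.02459836] [1.42433535e-01 9.89804139e-01 6.74058509e-04] 81.81130914534594 0.027962180293936024 [-0.9396711   0.13480472  4.79525188]
pin [516.83014871  -7.84826264]
tool rel pin 91.30636949642549 0.16697320731013818
```

View pics/e.png

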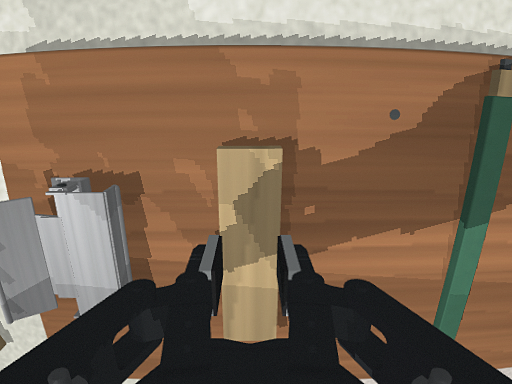

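Request:
move_arm(rows=[[-0.6,0,0,0],[-0.8,0,0,0],[-0.8,0,0,0],[-0.6,0,0,0],[-0.2,0,0,0],[0,0,0,0]])

```text
clock: 6.9
position: [0.5256, 0.0532, 0.0246]
tcp_rot: [0.0, 0.756, 0.655, 0.002]
force: [0.9, 2.3, 5.2]
finger_gap: 0.0276
```

```bash
python3 - <<'E'
from h import *
st=manip.get_state(); im=optics.read_camera('wrist'); cv2.imwrite('pics/f.png',im[:,:,::-1])
print(st['position'],st['finger_gap'],st['force'])
pin=np.array([516.83,-7.85]);a=np.radians(81.75);bx=np.array([np.cos(a),np.sin(a)]);by=np.array([-bx[1],bx[0]])
p=st['position'][:2]*1000;print('tool rel pin',(p-pin)@bx,(p-pin)@by)
for x in (21,25): print(x,proj('wrist',[[*((pin+bx*x+by*y)/1000),.021+.0] for y in(-35.5,35.5)],st))
E
```

```text
[0.52561949 0.05320297 0.02457571] 0.027639341134955395 [0.94934724 2.29392771 5.21045952]
tool rel pin 61.68238656080851 0.06211684831121517
21 [[179.22935549 302.97659491]
 [168.70287707 185.27735481]]
25 [[186.07941767 303.06110505]
 [176.57761083 185.27125061]]
```

View pics/f.png

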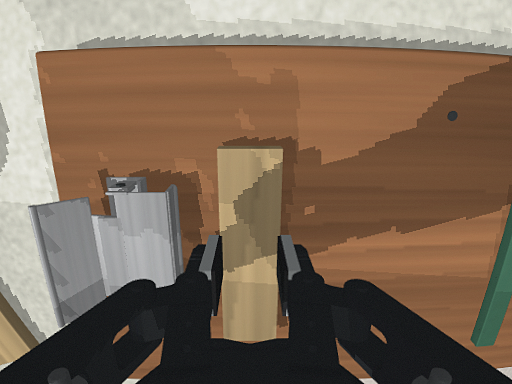

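Request:
move_arm(hand=0.4, rows=[[0,0,0,0],[0,0,0,0],[0,0,0,0],[0,0,-1.0,0],[0,0,-2.5,0],[1.0,0,-1.0,0]])

```text
clock: 7.7
position: [0.5268, 0.0627, 0.0701]
tcp_rot: [0.001, 0.756, 0.654, 0.001]
force: [0.5, 1.0, -0.5]
finger_gap: 0.034
```

Request:
move_arm(hand=0.0, rows=[[2.0,0,0,0],[1.5,0,0,0],[0,0,0,0],[0,0,0,0]])

```text
clock: 8.2
position: [0.5303, 0.0974, 0.0676]
tcp_rot: [-0.0, 0.756, 0.655, -0.001]
force: [-0.2, 0.1, -0.7]
finger_gap: -0.0001
```

```bash
python3 - <<'E'
from h import *
st=manip.get_state(); im=optics.read_camera('wrist'); cv2.imwrite('pics/g.png',im[:,:,::-1])
print(st['position'],st['tcp_rot'],st['finger_gap'],st['force'])
pin=np.array([516.83,-7.85]);a=np.radians(81.75);bx=np.array([np.cos(a),np.sin(a)]);by=np.array([-bx[1],bx[0]])
p=st['position'][:2]*1000;print('tool rel pin',(p-pin)@bx,(p-pin)@by)
E
```

```text
[0.53033556 0.09742868 0.06760905] [-2.53416610e-04  7.55504277e-01  6.55143350e-01 -6.43648436e-04] -0.00010454860864211018 [-0.19217496  0.12742617 -0.6575779 ]
tool rel pin 106.12714236309499 1.7409139337595103
```

View pics/g.png

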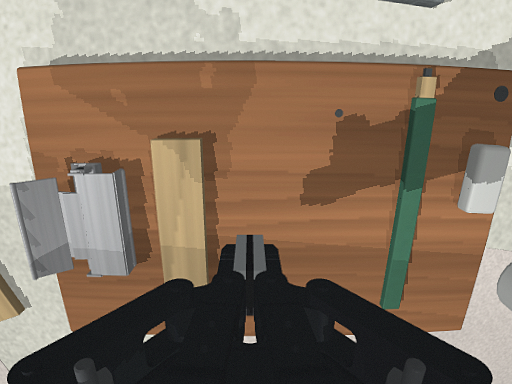

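Request:
move_arm(rows=[[0,0,2.2,0],[0,0,2.1,0],[-0.6,0,0,0],[-0.6,0,0,0],[-0.5,0,0,0],[-0.4,0,0,0],[-0.3,0,0,0],[0,0,0,0]])

```text
clock: 9.25
position: [0.5275, 0.0733, 0.0255]
tcp_rot: [0.0, 0.756, 0.655, 0.0]
force: [0.8, 0.6, -0.0]
finger_gap: 0.0004
```

```bash
cat > meas.py <<'E'
from h import *
import sys
st=manip.get_state(); im=optics.read_camera('wrist'); cv2.imwrite(sys.argv[1],im[:,:,::-1])
print(st['clock'],st['position'],st['finger_gap'],st['force'])
pin=np.array([516.83,-7.85]);a=np.radians(81.75);bx=np.array([np.cos(a),np.sin(a)]);by=np.array([-bx[1],bx[0]])
p=st['position'][:2]*1000;print('tool rel pin',(p-pin)@bx,(p-pin)@by)
for y in (54,20): print('y',y,{x:proj('wrist',[[*((pin+bx*x+by*y)/1000),.030]],st)[0].round(1).tolist() for x in (24,39,30,45,60,75)})
E
python3 meas.py pics/h.png
```

```text
9.25 [0.52749532 0.07327621 0.02549902] 0.0004286708630307496 [ 0.76462359  0.64548634 -0.01113261]
tool rel pin 81.81706021159302 1.0860593913077299
y 54 {24: [125.3, 153.9], 39: [157.0, 153.7], 30: [137.9, 153.8], 45: [169.8, 153.6], 60: [202.1, 153.5], 75: [234.7, 153.5]}
y 20 {24: [133.4, 221.6], 39: [163.1, 221.8], 30: [145.2, 221.7], 45: [175.1, 221.8], 60: [205.3, 221.9], 75: [235.7, 222.0]}
```

View pics/h.png

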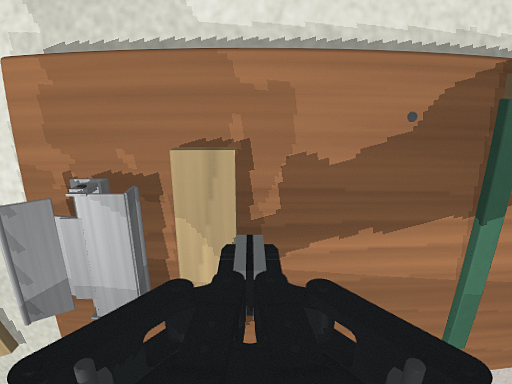

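Request:
move_arm(rows=[[-0.3,0,0,0],[-0.4,0,0,0],[-0.4,0,0,0],[-0.2,0,0,0],[0,0,0,0]])

```text
clock: 9.93
position: [0.5255, 0.0603, 0.0253]
tcp_rot: [0.0, 0.756, 0.655, -0.0]
force: [-0.2, -0.2, 0.4]
finger_gap: 0.0002
```

```bash
python3 meas.py pics/i.png
```

```text
9.925 [0.52547423 0.06031053 0.02525267] 0.00018002305968392655 [-0.18269899 -0.22902837  0.35834498]
tool rel pin 68.69555159510405 1.2257547109773743
y 54 {24: [152.9, 154.1], 39: [185.0, 154.0], 30: [165.7, 154.0], 45: [198.0, 153.9], 60: [230.6, 153.9], 75: [263.3, 153.9]}
y 20 {24: [159.2, 222.2], 39: [189.3, 222.3], 30: [171.2, 222.3], 45: [201.4, 222.4], 60: [231.8, 222.5], 75: [262.3, 222.5]}
```

View pics/i.png

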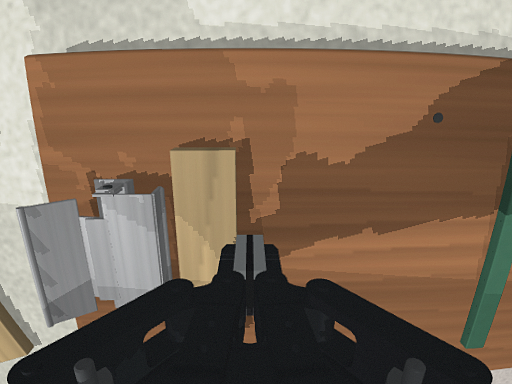

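Request:
move_arm(rows=[[-0.2,0,0,0],[0,0,0,0],[0.5,0,0,0],[0,0.1,-2.5,0],[0,0,-2.5,0]])

```text
clock: 10.6
position: [0.5268, 0.0638, 0.0756]
tcp_rot: [-0.0, 0.756, 0.655, -0.0]
force: [-0.4, 0.6, 0.0]
finger_gap: -0.0001
```

Request:
move_arm(hand=0.98, rows=[[-1.6,0,0,0],[-1.6,0,0,0],[-1.6,0,0,0],[0,0,0,0],[0,0,0,0]])

```text
clock: 11.22
position: [0.52, 0.0157, 0.0749]
tcp_rot: [-0.0, 0.756, 0.655, -0.0]
force: [-0.2, 0.3, 0.7]
finger_gap: 0.0838
```

```bash
python3 meas.py pics/j.png
```

```text
11.225 [0.51997488 0.01566879 0.07493205] 0.08381860904137205 [-0.22428047  0.29007991  0.66711072]
tool rel pin 23.72666676538781 0.2624372319728395
y 54 {24: [249.9, 138.1], 39: [274.3, 138.1], 30: [259.6, 138.1], 45: [284.0, 138.2], 60: [308.2, 138.3], 75: [332.3, 138.5]}
y 20 {24: [249.8, 190.9], 39: [273.0, 190.9], 30: [259.1, 190.9], 45: [282.3, 191.0], 60: [305.3, 191.0], 75: [328.2, 191.0]}
```

View pics/j.png

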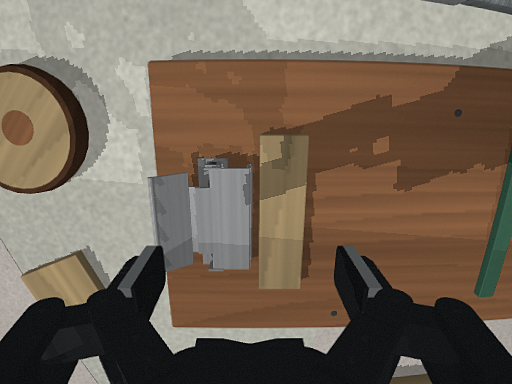

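Request:
move_arm(rows=[[0,0,1.5,0],[0,0,1.5,0],[0,0,1.0,0],[0,0,0.6,0],[0,0,0.3,0],[0,0,0,0]])

```text
clock: 12.02
position: [0.5202, 0.016, 0.0265]
tcp_rot: [-0.0, 0.756, 0.655, 0.0]
force: [-1.5, 1.2, 2.6]
finger_gap: 0.0841
```

Request:
move_arm(rows=[[0,0,0.3,0],[0,0,0.3,0],[0,0,0.2,0],[0,0,0.2,0],[0,0,0,0]])

```text
clock: 12.65
position: [0.5207, 0.0155, 0.0166]
tcp_rot: [0.001, 0.756, 0.655, 0.0]
force: [-0.3, -1.9, 4.8]
finger_gap: 0.0837
```

```bash
python3 meas.py pics/k.png; python3 - <<'E'
from h import *
for n in('scene','side'):
    im=optics.read_camera(n); cv2.imwrite(f'pics/k_{n}.png',im[:,:,::-1])
crop('pics/k_side.png',195,130,120,140,4,'pics/k_side_c.png');crop('pics/k_scene.png',205,140,130,110,5,'pics/k_scene_c.png')
E
```

```text
12.65 [0.52069022 0.01551157 0.01658865] 0.0836596916805401 [-0.3244582  -1.92011833  4.75677017]
tool rel pin 23.67372225978557 -0.46805537780639933
y 54 {24: [250.4, 153.6], 39: [285.3, 153.7], 30: [264.3, 153.6], 45: [299.2, 153.7], 60: [333.7, 153.9], 75: [367.7, 154.2]}
y 20 {24: [250.2, 226.5], 39: [282.6, 226.5], 30: [263.2, 226.5], 45: [295.5, 226.5], 60: [327.6, 226.4], 75: [359.3, 226.3]}
```

View pics/k.png

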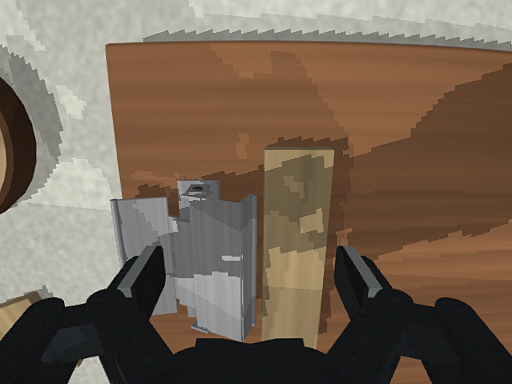

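View pics/k_scene_c.png

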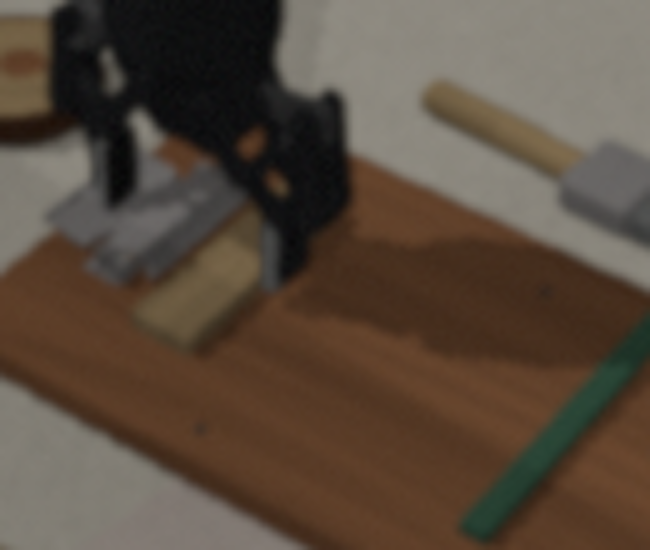

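Request:
move_arm(rows=[[0,0,0.2,0],[0,0,0.1,0],[0,0,0,0]])

```text
clock: 13.18
position: [0.5208, 0.0158, 0.0138]
tcp_rot: [0.001, 0.756, 0.655, 0.0]
force: [-0.9, -1.1, 6.9]
finger_gap: 0.0838
```

Request:
move_arm(rows=[[0,0,0.1,0],[0,0,0,0]])

```text
clock: 13.42
position: [0.5208, 0.0159, 0.0129]
tcp_rot: [0.001, 0.756, 0.655, 0.001]
force: [-0.6, -1.0, 8.8]
finger_gap: 0.0836
```

```bash
python3 meas.py pics/l.png
```

```text
13.425 [0.52078794 0.01588491 0.01289831] 0.08360884863391117 [-0.58036384 -0.96648532  8.82227701]
tool rel pin 24.057226453712666 -0.5111981165531583
y 54 {24: [249.5, 155.1], 39: [285.4, 155.2], 30: [263.9, 155.1], 45: [299.7, 155.2], 60: [335.2, 155.4], 75: [370.1, 155.7]}
y 20 {24: [249.4, 229.8], 39: [282.6, 229.7], 30: [262.7, 229.8], 45: [295.9, 229.7], 60: [328.8, 229.6], 75: [361.2, 229.4]}
```

View pics/l.png

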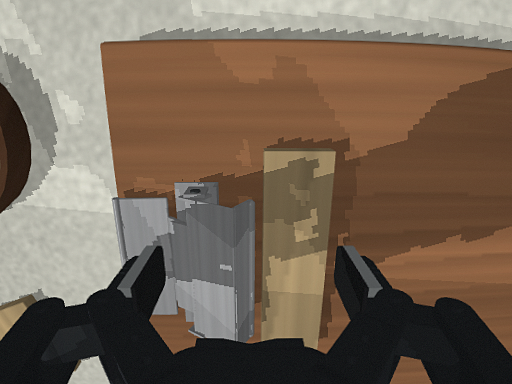

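Request:
move_arm(hand=0.95, rows=[[-0.13,0,-0.1,0],[0,0,0,0]])

```text
clock: 13.72
position: [0.5207, 0.0148, 0.0141]
tcp_rot: [0.0, 0.756, 0.655, 0.001]
force: [-1.4, 0.3, 7.6]
finger_gap: 0.0814
```

Request:
move_arm(hand=0.92, rows=[[-0.13,0,-0.1,0],[0,0,0,0]])

```text
clock: 13.98
position: [0.5205, 0.0137, 0.0151]
tcp_rot: [0.0, 0.756, 0.655, 0.001]
force: [-1.3, 0.9, 7.3]
finger_gap: 0.0788
```

Request:
move_arm(hand=0.89, rows=[[-0.13,0,-0.09,0],[0,0,0,0]])

```text
clock: 14.22
position: [0.5204, 0.0126, 0.0161]
tcp_rot: [0.0, 0.756, 0.655, 0.001]
force: [-2.1, 2.2, 8.0]
finger_gap: 0.0761
```

```bash
python3 meas.py pics/m.png
```

```text
14.225 [0.52040009 0.01262719 0.01605453] 0.07610360706401441 [-2.14260881  2.20395661  7.96532041]
tool rel pin 20.777557915858768 -0.5948202260944485
y 54 {24: [257.3, 153.6], 39: [292.3, 153.7], 30: [271.3, 153.6], 45: [306.2, 153.7], 60: [340.8, 153.9], 75: [374.8, 154.2]}
y 20 {24: [256.6, 226.7], 39: [289.1, 226.7], 30: [269.6, 226.7], 45: [302.0, 226.7], 60: [334.1, 226.6], 75: [365.7, 226.4]}
```

View pics/m.png

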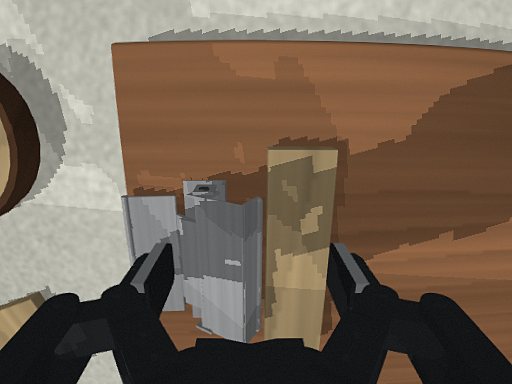

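Request:
move_arm(hand=0.86, rows=[[-0.14,0,-0.08,0],[0,0,0,0]])

```text
clock: 14.52
position: [0.5203, 0.0115, 0.0169]
tcp_rot: [-0.0, 0.756, 0.655, 0.001]
force: [-0.9, 3.8, 8.5]
finger_gap: 0.0737
```

Request:
move_arm(hand=0.83, rows=[[-0.14,0,-0.08,0],[0,0,0,0]])

```text
clock: 14.78
position: [0.5202, 0.0103, 0.0178]
tcp_rot: [-0.0, 0.756, 0.655, 0.002]
force: [-1.2, 3.9, 8.1]
finger_gap: 0.0709
```

Request:
move_arm(hand=0.8, rows=[[-0.14,0,-0.07,0],[0,0,0,0]])

```text
clock: 15.02
position: [0.52, 0.0091, 0.0185]
tcp_rot: [-0.0, 0.756, 0.655, 0.002]
force: [-2.1, 4.7, 8.1]
finger_gap: 0.0684
```

```bash
python3 meas.py pics/n.png
```

```text
15.025 [0.52001866 0.0090788  0.01852683] 0.06837107437885008 [-2.09770632  4.70244674  8.14343823]
tool rel pin 17.211163620518793 -0.7265077867761253
y 54 {24: [265.4, 152.3], 39: [299.8, 152.4], 30: [279.2, 152.3], 45: [313.4, 152.5], 60: [347.2, 152.7], 75: [380.4, 153.0]}
y 20 {24: [264.1, 224.3], 39: [296.0, 224.3], 30: [276.9, 224.3], 45: [308.7, 224.3], 60: [340.2, 224.1], 75: [371.2, 224.0]}
```

View pics/n.png

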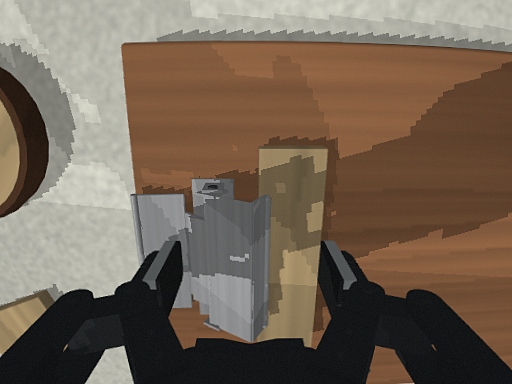

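Request:
move_arm(hand=0.77, rows=[[-0.14,0,-0.07,0],[0,0,0,0]])

```text
clock: 15.32
position: [0.5198, 0.0078, 0.0192]
tcp_rot: [-0.0, 0.756, 0.655, 0.002]
force: [-1.4, 4.7, 8.6]
finger_gap: 0.0659
```

Request:
move_arm(hand=0.74, rows=[[-0.14,0,-0.07,0],[0,0,0,0]])

```text
clock: 15.58
position: [0.5196, 0.0065, 0.0199]
tcp_rot: [-0.0, 0.755, 0.655, 0.002]
force: [-1.9, 5.2, 8.6]
finger_gap: 0.0636
```

Request:
move_arm(hand=0.71, rows=[[-0.14,0,-0.06,0],[0,0,0,0]])

```text
clock: 15.82
position: [0.5194, 0.0052, 0.0206]
tcp_rot: [-0.001, 0.755, 0.655, 0.002]
force: [-1.7, 5.4, 9.0]
finger_gap: 0.0606
```

```bash
python3 meas.py pics/o.png
```

```text
15.825 [0.51944832 0.00523072 0.02055716] 0.06063194092817457 [-1.73753023  5.37874572  8.95249068]
tool rel pin 13.321060666299406 -0.7142405979417342
y 54 {24: [274.0, 151.5], 39: [307.8, 151.7], 30: [287.5, 151.6], 45: [321.2, 151.8], 60: [354.4, 152.0], 75: [386.9, 152.3]}
y 20 {24: [272.1, 222.6], 39: [303.5, 222.6], 30: [284.7, 222.6], 45: [316.0, 222.5], 60: [347.0, 222.4], 75: [377.4, 222.2]}
```

View pics/o.png

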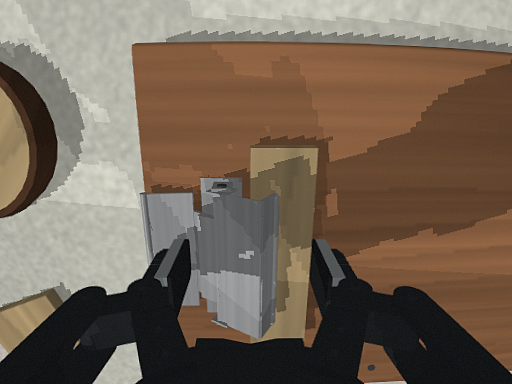

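Request:
move_arm(hand=0.68, rows=[[-0.14,0,-0.06,0],[0,0,0,0]])

```text
clock: 16.12
position: [0.5193, 0.0039, 0.0212]
tcp_rot: [-0.001, 0.755, 0.655, 0.002]
force: [-0.8, 6.9, 8.9]
finger_gap: 0.0581
```

Request:
move_arm(hand=0.66, rows=[[-0.1,0,-0.04,0],[0,0,0,0]])

```text
clock: 16.38
position: [0.5191, 0.0032, 0.0215]
tcp_rot: [-0.001, 0.755, 0.655, 0.002]
force: [-0.9, 7.4, 8.5]
finger_gap: 0.0564
```

```bash
python3 meas.py pics/p.png
```

```text
16.375 [0.51914755 0.00320726 0.02148223] 0.056378160594636954 [-0.89187272  7.36473     8.51343538]
tool rel pin 11.275384391125542 -0.7069296265945434
y 54 {24: [278.4, 151.2], 39: [312.0, 151.4], 30: [291.9, 151.3], 45: [325.3, 151.4], 60: [358.1, 151.7], 75: [390.4, 152.0]}
y 20 {24: [276.3, 221.9], 39: [307.4, 221.8], 30: [288.8, 221.9], 45: [319.8, 221.8], 60: [350.5, 221.6], 75: [380.7, 221.5]}
```

View pics/p.png

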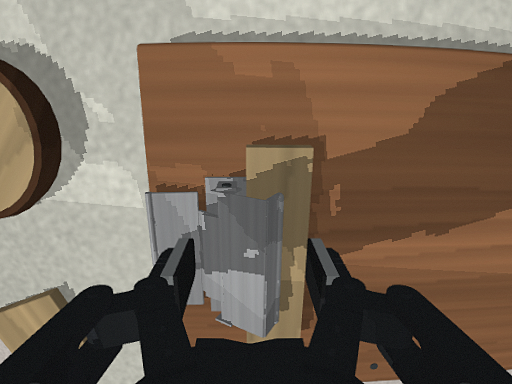

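Request:
move_arm(hand=0.65, rows=[[-0.1,0,-0.03,0],[0,0,0,0]])

```text
clock: 16.68
position: [0.5192, 0.0033, 0.0217]
tcp_rot: [-0.002, 0.755, 0.655, 0.003]
force: [0.5, 9.9, 6.4]
finger_gap: 0.0554
```

Request:
move_arm(rows=[[-0.1,0,0,0],[0,0,0,0]])

```text
clock: 16.92
position: [0.5192, 0.0032, 0.0218]
tcp_rot: [-0.002, 0.755, 0.656, 0.004]
force: [0.3, 14.5, 7.1]
finger_gap: 0.0557
```

```bash
python3 meas.py pics/q.png
```

```text
16.925 [0.51921003 0.0032076  0.02175264] 0.0557032913320098 [ 0.3063001  14.5499195   7.10224462]
tool rel pin 11.284688331810042 -0.7687131628478732
y 54 {24: [278.6, 151.0], 39: [312.0, 151.1], 30: [292.0, 151.0], 45: [325.2, 151.2], 60: [358.0, 151.5], 75: [390.0, 151.9]}
y 20 {24: [276.3, 221.5], 39: [307.4, 221.4], 30: [288.8, 221.5], 45: [319.8, 221.4], 60: [350.3, 221.2], 75: [380.3, 221.0]}
```

```bash
python3 - <<'E'
from h import *
crop('pics/q.png',110,120,260,230,3,'pics/q_c.png')
E
```

```text
(no output)
```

View pics/q_c.png

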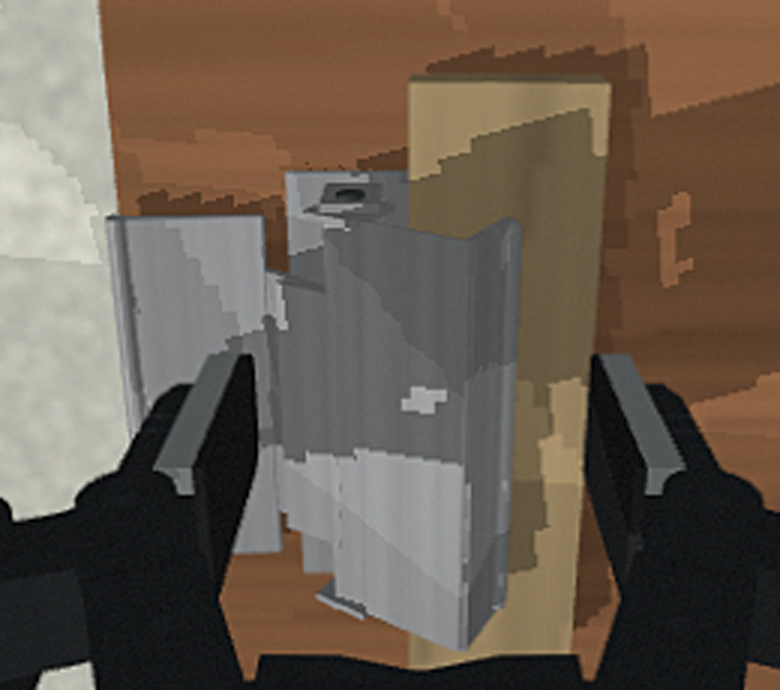

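Request:
move_arm(rows=[[0.1,0,0,0],[0,0,0,0]])

```text
clock: 17.23
position: [0.5192, 0.0033, 0.0217]
tcp_rot: [-0.002, 0.755, 0.656, 0.003]
force: [0.3, 10.1, 7.0]
finger_gap: 0.0557
```

Request:
move_arm(hand=0.69, rows=[[0.1,0,0.05,0],[0,0,0,0],[0,0,0,0]])

```text
clock: 17.6
position: [0.5194, 0.0035, 0.0214]
tcp_rot: [-0.001, 0.755, 0.655, 0.003]
force: [-1.0, 7.1, 8.6]
finger_gap: 0.0591
```

```bash
python3 meas.py pics/r.png;  python3 - <<'E'
from h import *
crop('pics/r.png',110,120,260,230,3,'pics/r_c.png')
E
```

```text
17.6 [0.51935227 0.0034855  0.02138462] 0.05913296904274511 [-0.99905244  7.14752494  8.61295532]
tool rel pin 11.580118569227706 -0.8696112362662781
y 54 {24: [277.8, 150.9], 39: [311.4, 151.1], 30: [291.3, 151.0], 45: [324.7, 151.2], 60: [357.6, 151.4], 75: [389.9, 151.8]}
y 20 {24: [275.7, 221.7], 39: [306.9, 221.6], 30: [288.2, 221.6], 45: [319.3, 221.6], 60: [350.0, 221.4], 75: [380.2, 221.3]}
```

View pics/r_c.png

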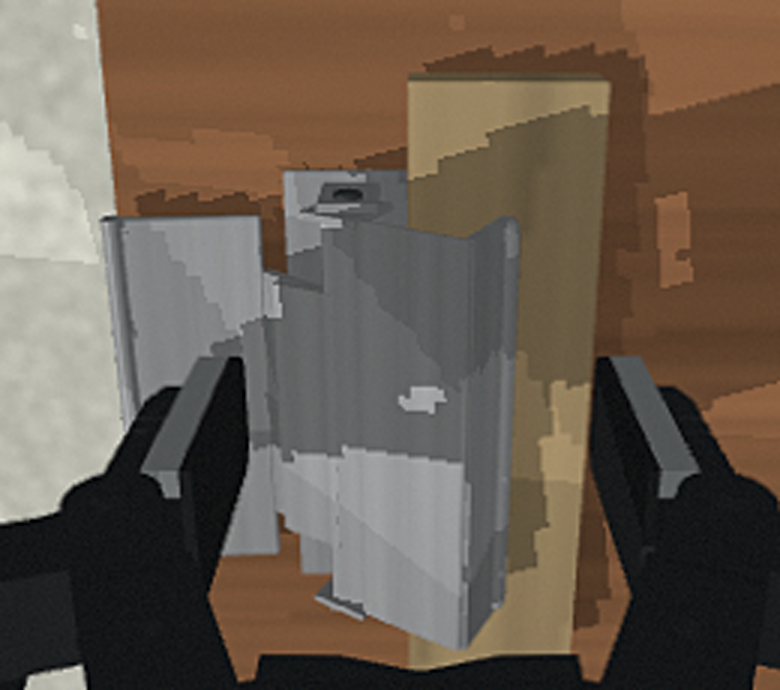

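Request:
move_arm(rows=[[0.12,0,0,0],[0,0,-0.3,0],[0,0,-0.5,0],[0,0,-0.8,0],[0,0,-1.0,0],[0,0,-2.0,0],[0,0,-4.0,0],[0,2.0,-4.0,0],[0,0,0,0],[0,0,0,0]])

```text
clock: 18.9
position: [0.5377, -0.0003, 0.146]
tcp_rot: [-0.0, 0.756, 0.655, -0.0]
force: [-0.8, -0.5, -0.5]
finger_gap: 0.0587
```

```bash
python3 meas.py pics/s.png;  python3 - <<'E'
from h import *
crop('pics/s.png',130,60,240,200,3.2,'pics/s_c.png')
for n in('scene','side'):
    im=optics.read_camera(n); cv2.imwrite(f'pics/s_{n}.png',im[:,:,::-1])
crop('pics/s_scene.png',205,140,130,110,5,'pics/s_scene_c.png')
E
```

```text
18.9 [ 5.37680915e-01 -3.05944262e-04  1.45981751e-01] 0.05871047747676362 [-0.81638454 -0.54860936 -0.45811666]
tool rel pin 10.457937659315231 -19.55262041027755
y 54 {24: [265.9, 103.2], 39: [284.1, 103.3], 30: [273.2, 103.3], 45: [291.3, 103.4], 60: [309.4, 103.5], 75: [327.4, 103.7]}
y 20 {24: [265.3, 144.3], 39: [282.8, 144.4], 30: [272.3, 144.4], 45: [289.8, 144.4], 60: [307.3, 144.5], 75: [324.7, 144.6]}
```

View pics/s_c.png

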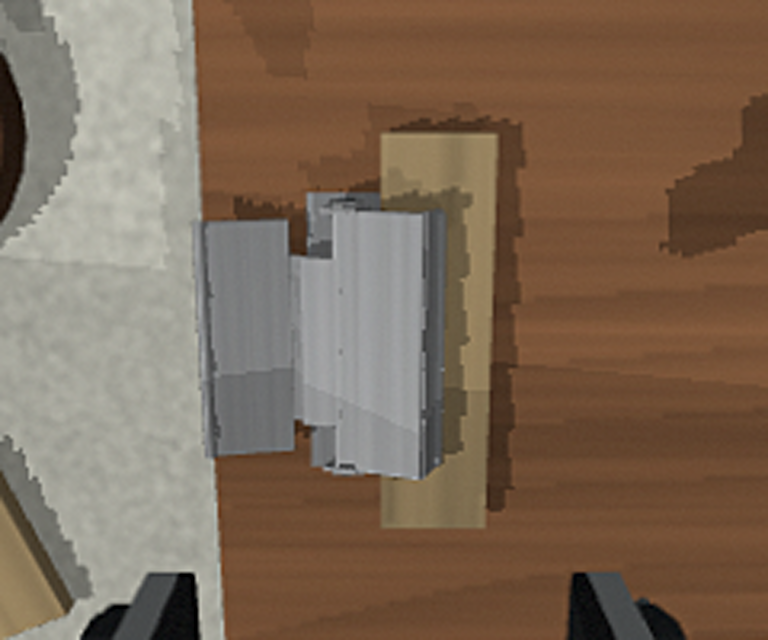

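View pics/s_scene_c.png

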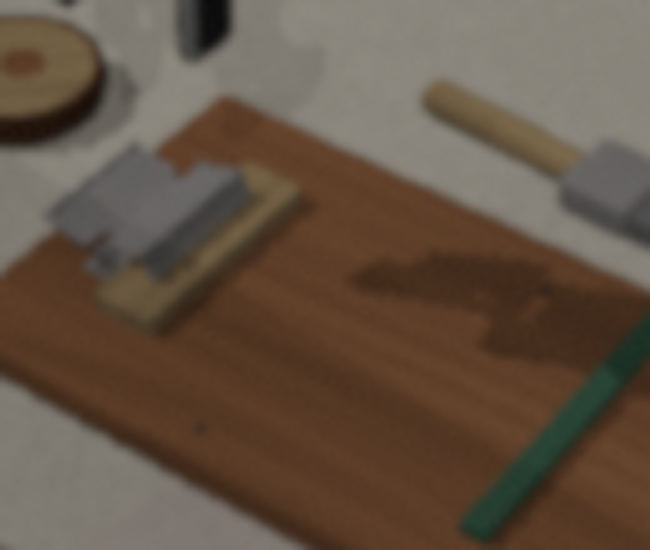

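```bash
python3 - <<'E'
from h import *
pin=np.array([516.83,-7.85]);a=np.radians(81.75);bx=np.array([np.cos(a),np.sin(a)]);by=np.array([-bx[1],bx[0]])
st=manip.get_state()
p=np.array([(382,133),(381,528),(486,528),(498,133)])/3.2+[130,60]
s=topt('wrist',p,.03,st)[:,:2]*1000-pin; q=np.c_[s@bx,s@by]; print(q.round(1),q.mean(0))
for i,j in((0,1),(3,2)): d=q[i]-q[j];print(np.degrees(np.arctan2(-d[0],d[1])))
p=np.array([(445,212),(440,466)])/3.2+[130,60]
s=topt('wrist',p,.031,st)[:,:2]*1000-pin; q=np.c_[s@bx,s@by]; print('lip',q)
E
```

```text
[[ 10.3  56.3]
 [ 10.1 -53.2]
 [ 40.4 -53.2]
 [ 40.   56.4]] [25.2030931   1.54462548]
-0.08281846885735532
0.19603891840762985
lip [[ 26.7126552   36.35304259]
 [ 26.68523176 -33.87601836]]
```

View pics/s_side.png

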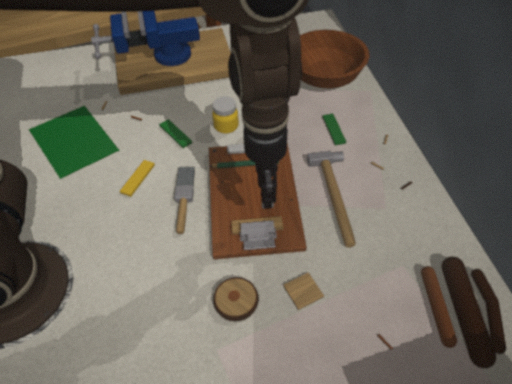

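```bash
python3 -c "
from station import order
print(order.job_done())"
```

```text
the job is handed in; nothing more can be done
None
```

The strip is clamped under the clip, home and square against the stop, and I handed the job in at about 19 s of the 51 s allowed.

**What I did**
- I first squared the strip and slid it flat to just in front of the shut clip. It lay too far out and about 7° askew for one squeeze to reach.
- One fingertip then held the tab down at about 8–9 N while the other pushed the strip in under the lip. At the stop a further 1 mm of commanded push gave no movement, and the sideways force on the tool rose to 14.5 N.
- I backed that finger off, let the clip close and lifted the hand clear.

**Last checks**
- **Square:** within about 0.2° of the board.
- **Centred:** the strip's middle is within about 0.5 mm of the middle of the lip.
- **Home:** the final picture puts the strip's centre 25.2 mm from clip_pin, against the nominal 24 mm. The lip reads about 1 mm far as well, so I put this down to error in my estimate of the pin's position. No gap shows at the stop.
- **Surroundings:** the other objects appear unmoved in the side view, except that the arm partly hides the pencil and most of the eraser. I did not measure them.
- **Hand:** the gripper is clear of everything and the force reading is near zero.

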